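# Lock the decorating sled with its T-key

## Robot

A 6-joint arm with a two-finger parallel gripper is mounted at the origin on the work surface. World frame = base frame: x ahead of the robot, y to its left, z up, the work surface at z = 0. Lengths are in mm, angles in rad, forces in N, time in s.
With the tool pointing down it reaches from about 350 to 875 mm from the base axis. Payload 4.2 kg.
Tool frame: the origin (TCP) lies midway between the tips of the shut fingers; the grasp point (between the pads) lies 19 mm behind it; z points along the fingers, y is the direction in which the jaws open and shut (so a half turn about z gives the same grasp; the last joint's range is limited). The gripper opens to 85 mm and grips with 20 to 120 N. Pads are 22 mm wide; open, the fingers measure 114 mm over their backs; the gripper's body (76 mm by 85 mm) begins 54 mm behind the grasp point. The pads swing forward as they close: fully open they stand 13 mm farther back than shut.
Start: joints at [-1.053, 0.385, 0.008, 0, -1.194, -0.259], TCP at [159.967, -604.16, 231.312] pointing down, gripper open.
Joint ranges: [-3.14, 3.14], [-1.21, 2.06], [-1.07, 1.41], [-3.16, 2.05], [-2.99, -0.16], [-3.1, 3.1]. Speed limits (rad/s): [2.79, 2.79, 3.14, 3.14, 3.14, 3.14].

## Interface

Orientations are given as a unit quaternion [x, y, z, w].
In Python, from bench import arm, eyes, nets gives the robot as it stands.
- The arm moves only by the tool jog_arm, never from a script. Its argument "rows" is a list of rows, each a list of 3 entries, a list of its own where there are three numbers: the shift along the tool's x, y, z in cm, then the turn, a rotation vector about the tool's x, y, z in degrees, then the finger opening in cm, from 0 to 8.54. In form: [[[x, y, z], [ax, ay, az], jaw], ...]. A call has 1 to 10 rows; each row shifts and turns the commanded pose from where the row before left it, along the tool's axes as they then stand; what a row does not reach is not made up. A row lasts 1/8 s, in which the tool goes at most 62.5 mm and 10.7 degrees, less where a joint would pass 70% of its speed; a pose out of reach is approached as far as the arm can. A call with a gripper value outside its range is refused whole. The fingers move at their own pace and stop on an object; the grip force is fixed at half the most. Time passes only in rows, so rows that do not move let the fingers close. It gives the time, the measured TCP pose, the force and the opening at its end, in the units of the state.
- arm.read_state(): the state, without advancing time (a new reading comes with each control period).
- eyes.get_image(name): name is "scene" or "top"; returns the picture (400x640x3 uint8, red, green, blue); there is no depth.
- eyes.camera_model(name): a dict with "K" (3x3 intrinsics, pixels), "rvec" (rotation vector, rad) and "tvec" (3), from world to camera coordinates, as OpenCV has them. Camera axes: x right, y down, z forward; pixel columns grow to the right and rows downward; lengths in mm; the calibration is good to about 2 mm. A picture is of the moment at which its call begins. camera_model takes no time and is no camera call.
- arm.job_done(): hands the job in, once; it reports no verdict.
Trained networks look in the newest picture that a camera, given by its name, has taken for a name from the list of things; names that differ only in an ending like _2 or _b are one class to them, and where a whole thing is asked for, a point or a joint stands for the part that bears it (a point fixed in the world has none). Each returns a list of dicts, best first, with "conf" (0 to 1); they miss things now and then, are a little off and sometimes report something else, mostly with a low value. They report only what shows in the picture. A call takes as long as a camera call. They do not tell look-alikes from the thing itself.
- nets.boxes_of(camera, name): "position" ([column, row] as shares, 0 to 1, of the picture: columns of its width, rows of its height, amid what is visible of it).
The state is a dict: "clock": time; "joints": joint angles; "joint_vel": joint speeds; "joint_efforts": joint torques, N m; "position": TCP position; "ee_rot": TCP orientation; "contact_force": force on the tool from outside, world axes, zero at the start; "wrist_torque": the same for the moment, N m; "gripper_width": finger opening in mm.
Only numpy, scipy, OpenCV 4.12 (cv2) and the standard library are available. Lean on these libraries where they do the work, as an engineer would, in place of code of your own. Each camera call takes 0.05 s, during which the arm holds its last target.

## Task

Push the blue sled carrying the white toothbrush holder along its track until it is fully home against the black stop. Then take the orange-handled T-key from its stand, pass it down through the slot in the sled until its collar rests on the sled, and give it a quarter turn so that it holds the sled; let go of it there. Leave the paint jar and the other white holders where they stand.

Things in the scene. Friction and masses are not known exactly. Their poses are not given: they have to be found in the camera images.
- track: Fixed grey and metal fixture, 120 (x) x 410 mm (y), deck top 50 mm above the table, edge strips to 60 mm. Origin on the table, 110 mm short (along y) of its slot. The sled slides along its +y to a black stop block (top 70 mm high, middle 162 mm along +y). Its 8 mm deck has a slot 54 (x) x 20 mm (y), right below the sled's slot only when the sled is home; below it 42 mm of open space.
- track_slot (a point): Point fixed to the track on the axis of the track's slot, 58 mm above the table (level with the sled's top); axes as the track's. The T-key goes down here.
- sled (a joint): How far the blue sled has slid along the track's +y, in m: 0 at the far end from the stop, 0.100 fully home at the stop (starts at 0.01 to 0.05). It does not spring back; dry friction about 3 N and some damping.
- sled_push (a point): Middle of the outer face (towards the track's -y) of the sled's upright blue push plate, at its upper edge, 112 mm above the table. Plate 80 mm wide, 10 mm thick, from 58 to 112 mm above the table. Axes as the track's. Just beyond it a white holder, 72 mm in diameter, 105 mm long, is fixed lying along the sled: top 140 mm above the table, its end 117 mm short of the sled's slot.
- sled_slot (a point): Middle of the sled's slot, on the sled's top face, 58 mm above the table. Slot 50 mm along the track's x and 16 mm along the track's y, through the 8 mm sled plate. Axes as the track's.
- key: Loose T-key, 104 mm tall, 0.16 kg, upright. Origin: middle of the crossbar's underside; z up, x along the crossbar. Steel crossbar 44 x 11 x 12 mm; stem 11 mm thick; collar 56 mm in diameter, 34 to 42 mm above the origin; orange handle bar 80 (x) x 16 (y) x 24 mm, parallel to the crossbar. Collar on the sled: origin 24 mm above the table, crossbar 6 mm below the deck, free to turn either way.
- key_handle (a point): Middle of the T-key's orange handle bar, 92 mm above the key's origin; axes as the key's (bar along x, pinch across y).
- stand: Fixed grey key stand, 85 (x) x 70 (y) x 50 mm high, origin on the table below its slot. The key hangs in its slot (50 mm along x, 16 mm along y) by its collar, key origin 16 mm above the table; lift it straight up by more than 34 mm to free it.
- card: Fixed cardboard sheet with paint spots and two brushes stuck on it, 130 x 160 mm, under 15 mm high; origin at its middle on the table.
- jar: Closed paint jar, white with green cap, 60 mm in diameter, 70 mm tall; origin at the middle of its underside. Leave it alone.
- holder_left: Loose white round holder, 72 mm in diameter, 105 mm tall, upright, on the left; origin at the middle of its underside. Leave it alone.
- holder_right: The same on the right. Leave it alone.
Not all that is in view belongs to the job. What is shaped like the key but red or yellow is not meant.

How it is judged:
By the outcome, as a careful person would: the job done as asked, in the order asked, and still so for the second after the job is handed in, with the robot touching nothing.
It also fails if it takes over 64 s, if anything falls off the work surface, if the arm or the gripper's body presses on something with over 40 N, if the wrist force passes 120 N, or if a joint passes its speed limit or range.

## Working session

There is one attempt and no reset: what is moved stays moved. The work goes in short steps, Python scripts to look and compute and a tool call to move; the robot and the scene stay as the last step left them, time stands still between calls to the robot, and variables do not carry over. Pictures are saved under pics/ and viewed, and the job is handed in when it is done.

Besides the shell and the picture viewer there is one more tool, called after "Call:" by a JSON object that holds its "op" and its "data", one argument or row to a line. jog_arm: Moves the arm, as the interface text tells. Its arguments: {"type":"object","properties":{"rows":{"type":"array","items":{"type":"array"}}},"required":["rows"]}

```bash
ls; mkdir -p pics
python3 - <<'E'
from bench import arm, eyes, nets
import cv2
print(arm.read_state())
for n in("scene","top"):
    im=eyes.get_image(n); cv2.imwrite(f"pics/{n}0.png",im[:,:,::-1]); print(n,eyes.camera_model(n))
    for t in("track","sled","sled_push","key","stand","jar","holder_left","card"):
        print(t,[(round(d['conf'],2),round(d['position'][0]*640),round(d['position'][1]*400)) for d in nets.boxes_of(n,t)][:4])
E
```

```text
pics
{'clock': 0.0, 'joints': array([-1.05341849e+00,  3.85558998e-01,  6.63503358e-03, -5.09977274e-04,
       -1.19399870e+00, -2.58596813e-01]), 'joint_vel': array([ 0.00167023, -0.00012179,  0.00101055, -0.0020418 , -0.00057175,
       -0.00239531]), 'joint_efforts': array([ 5.41799072e-04, -3.92290592e+01,  1.88405836e+01,  4.18636858e+00,
       -4.60549607e-03,  6.42884572e-06]), 'position': array([ 159.81029186, -603.62162548,  230.22208399]), 'ee_rot': array([-1.28936408e-01,  9.91652266e-01,  1.07380706e-03, -1.82838478e-04]), 'contact_force': array([-0.44926561,  0.22990452, -0.38819664]), 'wrist_torque': array([-0.0172315 ,  0.00383994, -0.00147059]), 'gripper_width': 85.55278351917953}
scene {'K': array([[415.69182307,   0.        , 323.80538103],
       [  0.        , 415.69182307, 206.14424445],
       [  0.        ,   0.        ,   1.        ]]), 'rvec': array([ 2.17667956,  0.75246748, -0.36527372]), 'tvec': array([-372.02837297, -119.44317279, 1486.73451778])}
track [(0.77, 352, 239)]
sled [(0.65, 345, 237)]
sled_push [(0.69, 346, 238), (0.28, 311, 208)]
key [(0.69, 245, 242), (0.62, 286, 229), (0.62, 344, 238), (0.6, 184, 250)]
stand [(0.71, 254, 259)]
jar [(0.75, 309, 209)]
holder_left [(0.78, 401, 149), (0.25, 346, 237)]
card [(0.56, 348, 182)]
top {'K': array([[500.07151467,   0.        , 316.36800861],
       [  0.        , 500.07151467, 204.55163947],
       [  0.        ,   0.        ,   1.        ]]), 'rvec': array([ 2.16055294, -2.13293906,  0.14570175]), 'tvec': array([  -5.9373956 ,  475.94149601, 1581.20360922])}
track [(0.98, 308, 167)]
sled [(0.75, 319, 168)]
sled_push [(0.72, 325, 162)]
key [(0.77, 424, 268), (0.7, 425, 208), (0.65, 350, 218), (0.57, 390, 231)]
stand [(0.6, 381, 236)]
jar [(0.66, 307, 227)]
holder_left [(0.74, 174, 199)]
card [(0.71, 246, 228), (0.41, 383, 236), (0.16, 468, 206)]
```

Run:
```python
import cv2
a=cv2.imread("pics/top0.png"); cv2.imwrite("pics/top0c.png",cv2.resize(a[110:310,200:460],None,fx=3,fy=3,interpolation=cv2.INTER_CUBIC))
a=cv2.imread("pics/scene0.png"); cv2.imwrite("pics/scene0c.png",cv2.resize(a[130:330,170:430],None,fx=3,fy=3,interpolation=cv2.INTER_CUBIC))
```

```text
(no output)
```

View pics/top0.png

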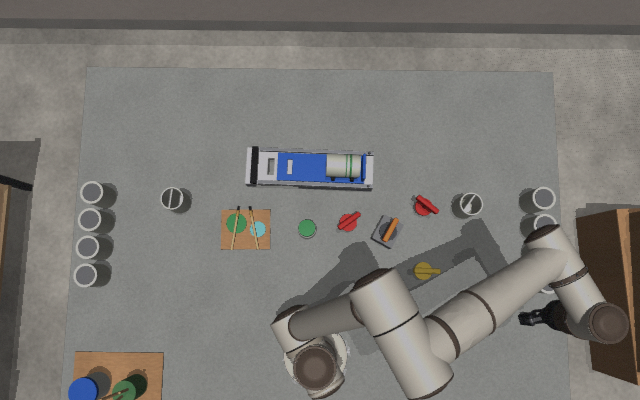

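View pics/scene0.png

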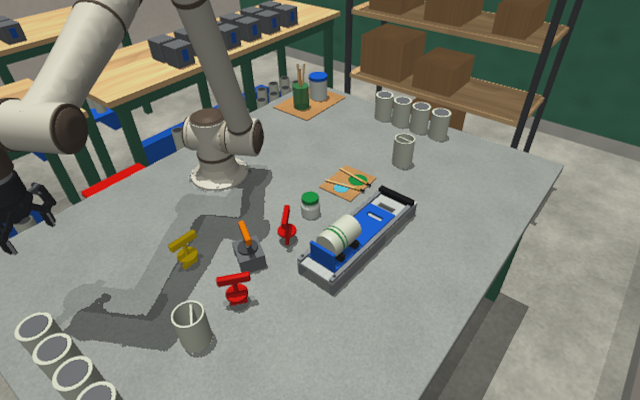

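View pics/top0c.png

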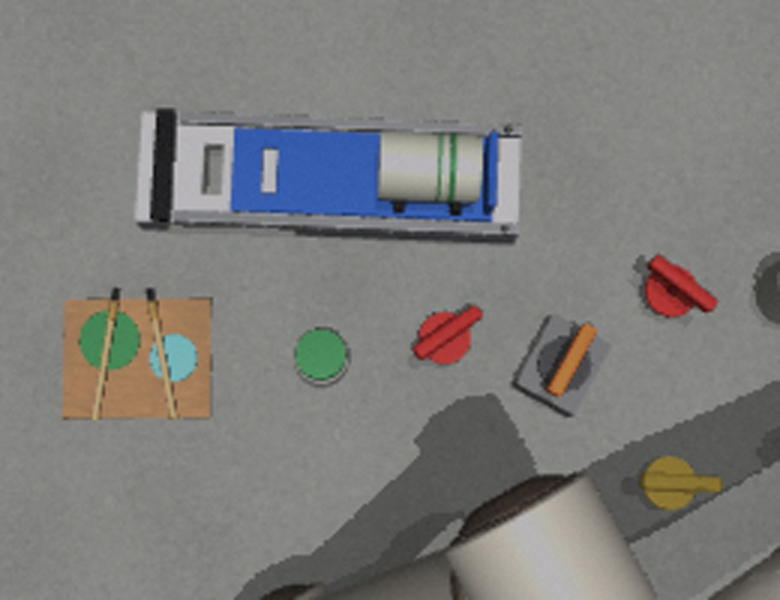

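View pics/scene0c.png

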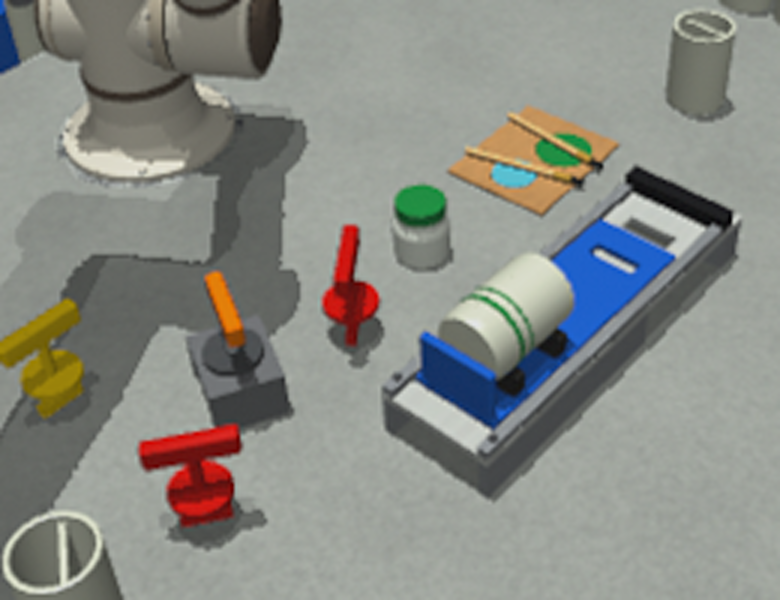

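```bash
cat > h.py <<'E'
import numpy as np, cv2
from bench import arm, eyes, nets
def cam(n):
    m=eyes.camera_model(n); R=cv2.Rodrigues(m['rvec'])[0]; return m['K'],R,m['tvec'],m['rvec']
def proj(n,P):
    K,R,t,r=cam(n); return cv2.projectPoints(np.array(P,float).reshape(-1,1,3),r,t,K,None)[0].reshape(-1,2)
def back(n,uv,z):
    K,R,t,_=cam(n); uv=np.atleast_2d(np.array(uv,float)); o=-R.T@t
    d=(R.T@np.linalg.inv(K)@np.c_[uv,np.ones(len(uv))].T).T
    return o+d*((z-o[2])/d[:,2])[:,None]
def snap(n,f):
    im=eyes.get_image(n); cv2.imwrite(f,im[:,:,::-1]); return im
def masks(im):
    h=cv2.cvtColor(im,cv2.COLOR_RGB2HSV); H,S,V=[h[...,i].astype(int) for i in range(3)]
    return dict(orange=(H>=9)&(H<=19)&(S>150)&(V>110),blue=(H>105)&(H<125)&(S>120)&(V>40))
def box(c,yaw,sz):
    s=np.array([[i,j,k] for i in(-.5,.5) for j in(-.5,.5) for k in(-.5,.5)])*sz
    cs,sn=np.cos(yaw),np.sin(yaw); return s@np.array([[cs,sn,0],[-sn,cs,0],[0,0,1]])+c
def sil(n,P,shape,ss=8):
    m=np.zeros((shape[0]*ss,shape[1]*ss),np.uint8); q=cv2.convexHull(((proj(n,P)+.5)*ss).round().astype(np.int32)); cv2.fillConvexPoly(m,q,1); return q,m
E
python3 - <<'E'
from h import *
for n in("top","scene"):
    im=cv2.imread(f"pics/{n}0.png")[:,:,::-1].copy(); M=masks(im)
    for k in M:
        c,l,st,ce=cv2.connectedComponentsWithStats(M[k].astype(np.uint8))
        for i in range(1,c):
            if st[i,4]>20:print(n,k,st[i],ce[i], back(n,ce[i],108 if k=='orange' else 58)[0].round(1))
print(back("top",[[200+213/3-.3,110+169/3-.3]],50),back("top",[[200+270/3-.3,110+170/3-.3]],58),back("top",[[200+492/3-.3,110+170/3-.3]],112))
im=cv2.imread("pics/top0.png")
print("gray rows around slots"); g=im.sum(2)//3
print(g[150:180,262:296])
print(im[150:176,284:296,1])
E
```

```text
top orange [383 218  16  24 127] [390.26771654 229.55905512] [ 391.2 -227.   108. ]
top blue [ 277  153   89   31 1553] [311.54475209 168.41274952] [589.5  17.1  58. ]
top blue [ 68 377  31  23 573] [ 83.09598604 389.31937173] [-101.   698.6   58. ]
scene orange [238 221  13  25 156] [244.55769231 232.37820513] [ 390.5 -226.4  108. ]
scene blue [290  11   4  11  36] [291.66666667  15.77777778] [-906.4 1401.7   58. ]
scene blue [272  18   5  10  43] [273.6744186  22.6744186] [-901.6 1227.4   58. ]
scene blue [252  24   5  12  48] [254.20833333  29.35416667] [-907.3 1063.7   58. ]
scene blue [ 8 27 11 12 73] [13.09589041 32.56164384] [-2058.9   151.5    58. ]
scene blue [231  32   6  12  53] [233.20754717  37.20754717] [-904.6  892.2   58. ]
scene blue [182  49   7  13  68] [184.94117647  54.75      ] [-905.2  551.1   58. ]
scene blue [309  72  19  10 157] [317.84713376  76.30573248] [-161.9  757.1   58. ]
scene blue [254  85  15  18  60] [261.53333333  90.4       ] [-267.4  486.4   58. ]
scene blue [ 90 108  31  21 359] [106.82451253 117.75208914] [-591.3  -74.4   58. ]
scene blue [14
[... 1381 characters left out ...]
102 180 181 180 176 145  94  92  90]
 [ 91  92  91  97 180 181 180 176 127  94  91  92]
 [ 93  90  91  96 179 179 179 173 125  93  91  94]
 [ 92  93  92  97 182 182 178 174  98  93  92  96]
 [ 93  93  87  93 180 179 179 174  97  95  92  93]
 [ 92  92  95 125 181 181 180 170  86  94  91  91]
 [ 91  92  94 121 179 179 178 172  83  93  94  91]
 [ 94  94  96 118 179 182 182 172  86  93  93  93]
 [ 95  94  94 120 181 178 181 173  87  93  95  94]
 [ 95  89  99 153 179 178 181 171  84  94  94  93]
 [ 93  95  98 156 182 181 180 171  90  92  94  94]
 [ 92  93  98 151 182 180 180 172  87  92  91  93]
 [ 93  95  94  96  98  98  94 100  87  96  93  93]
 [ 96  93  93  95  93  93  92  94  92  94  96  92]]
```

Run:
```python
from h import *
from scipy.optimize import minimize, least_squares
ims={n:cv2.imread(f"pics/{n}0.png")[:,:,::-1].copy() for n in("top","scene")}
# handle fit
def iou(p,ns=("top","scene")):
    c=0
    for n in ns:
        m=masks(ims[n])['orange'][200:270]; 
        K=4; full=np.zeros((400*K,640*K),np.uint8)
        q=cv2.convexHull(((proj(n,box([p[0],p[1],108],p[2],[80,16,24]))+.5)*K).astype(np.float32)); cv2.fillConvexPoly(full,q.round().astype(np.int32),1)
        f=cv2.resize(full.astype(np.float32),(640,400),interpolation=cv2.INTER_AREA)[200:270]
        c+=((f-m)**2)[:, 200:420].sum()
    return c
for ns in(("top",),("scene",),("top","scene")):
    r=minimize(iou,[391,-227,np.radians(-30)],args=(ns,),method="Nelder-Mead",options=dict(initial_simplex=[[391,-227,-.52],[396,-227,-.52],[391,-222,-.52],[391,-227,-.40]],xatol=.05))
    print(ns,r.x[:2].round(1),np.degrees(r.x[2]).round(1),r.fun)
# long edges of track / sled for yaw via blue mask edges (top cam)
M=masks(ims["top"])['blue']
for zz,side in((58,'low'),):
    pts=[]
    for c in range(282,330):
        col=np.where(M[150:190,c])[0]
        if len(col): pts.append((c,150+col.max()+.5,150+col.min()-.5))
    pts=np.array(pts)
    lo=back("top",pts[:,:2],58); hi=back("top",pts[:,[0,2]],58)
    print("sled edges x vs y",np.polyfit(lo[:,1],lo[:,0],1),np.polyfit(hi[:,1],hi[:,0],1))
# black stop
g=ims["top"].max(2)
m=(g<45); m[:140]=0;m[195:]=0;m[:,:240]=0;m[:,262:]=0
r=cv2.minAreaRect(np.argwhere(m)[:,::-1].astype(np.float32)); print(r); print(back("top",[r[0]],70), back("top",cv2.boxPoints(r),70).round(1))
```

```text
('top',) [ 392. -227.] -28.9 26.49609375
('scene',) [ 389.4 -226.2] -31.2 30.85546875
('top', 'scene') [ 392.2 -227.4] -30.1 60.8125
sled edges x vs y [2.20927097e-02 5.47931828e+02] [2.40615241e-01 6.24468311e+02]
((253.94163513183594, 164.93385314941406), (5.863558769226074, 36.179405212402344), 3.5763344764709473)
[[595.9914058  200.89470762  70.        ]] [[537.9 212.   70. ]
 [655.7 208.5  70. ]
 [654.7 189.7  70. ]
 [536.9 193.4  70. ]]
```

Call:
{"op": "jog_arm", "data": {
  "rows": [
    [[-4.5,2.5,0],[0,0,0],0],
    [[-4.5,2.5,0],[0,0,0],0],
    [[-4.5,2.5,0],[0,0,0],0],
    [[-4.5,2.5,0],[0,0,0],0],
    [[-4.5,2.5,0],[0,0,0],0],
    [[-4.5,2.5,0],[0,0,0],0],
    [[-4.5,2.5,0],[0,0,0],0],
    [[-4.5,2.5,0],[0,0,0],0],
    [[-4.5,2.5,0],[0,0,0],0],
    [[-4.5,2.5,0],[0,0,0],0]
  ]
}}

```text
clock: 2.15
position: [532.1, -246.0, 231.6]
ee_rot: [-0.129, 0.992, -0.0, 0.0]
contact_force: [0.6, -0.5, 0.2]
gripper_width: 0.1
```

Call:
{"op": "jog_arm", "data": {
  "rows": [
    [[0,0,0],[0,0,-10.5],0],
    [[0,0,0],[0,0,-10.5],0],
    [[0,0,0],[0,0,-10.5],0],
    [[0,0,0],[0,0,-10.5],0],
    [[0,0,0],[0,0,-10.5],0],
    [[0,0,0],[0,0,-10.5],0],
    [[0,0,0],[0,0,-10.5],0],
    [[0,0,0],[0,0,0],0]
  ]
}}

```text
clock: 3.15
position: [531.0, -247.3, 231.4]
ee_rot: [-0.696, 0.718, -0.0, 0.0]
contact_force: [0.6, -0.7, -0.7]
gripper_width: 0.3
```

```bash
cat >> h.py <<'E'
from scipy.spatial.transform import Rotation as Ro
def plan(target=None,head=None):
    s=arm.read_state(); R=Ro.from_quat(s['ee_rot']).as_matrix(); hd=np.degrees(np.arctan2(R[1,1],R[0,1]))
    print("t",round(s['clock'],2),"pos",s['position'].round(1),"head_y",round(hd,1),"tiltz",R[:,2].round(4),"F",s['contact_force'].round(1),"w",round(s['gripper_width'],1),"j",s['joints'].round(2))
    if target is not None: print("tool shift cm",(R.T@(np.array(target)-s['position'])/10).round(2))
    if head is not None: print("turn z deg",round(-((head-hd+180)%360-180),1))
E
python3 -c "
from h import *
plan([587,-190,150],178.5)"
```

```text
t 3.15 pos [ 531.  -247.3  231.4] head_y 178.2 tiltz [ 1.e-04 -0.e+00 -1.e+00] F [ 0.6 -0.7 -0.7] w 0.3 j [-0.16  0.32 -0.09 -0.   -1.16  0.13]
tool shift cm [-5.9  -5.42  8.14]
turn z deg -0.3
```

Call:
{"op": "jog_arm", "data": {
  "rows": [
    [[-3,-2.7,4],[0,0,-0.3],0],
    [[-2.9,-2.7,4.1],[0,0,0],0],
    [[0,0,4],[0,0,0],0],
    [[0,0,2.5],[0,0,0],0],
    [[0,0,0],[0,0,0],0]
  ]
}}

```text
clock: 3.78
position: [585.1, -189.5, 83.1]
ee_rot: [-0.698, 0.716, 0.002, -0.002]
contact_force: [0.4, -0.1, 0.4]
gripper_width: 0.0
```

Run:
```python
from h import *
plan([587,-165,85])
for n in("top","scene"):
    im=snap(n,f"pics/{n}1.png"); a=im[110:310,200:460] if n=="top" else im[130:330,170:430]
    cv2.imwrite(f"pics/{n}1c.png",cv2.resize(a[:,:,::-1],None,fx=3,fy=3,interpolation=cv2.INTER_CUBIC))
```

```text
t 3.77 pos [ 585.1 -189.5   83.1] head_y 178.5 tiltz [-5.2e-03  5.0e-04 -1.0e+00] F [ 0.4 -0.1  0.4] w 0.0 j [-0.05  0.51 -0.2  -0.   -0.87  0.02]
tool shift cm [-2.46 -0.12 -0.19]
```

View pics/scene1c.png

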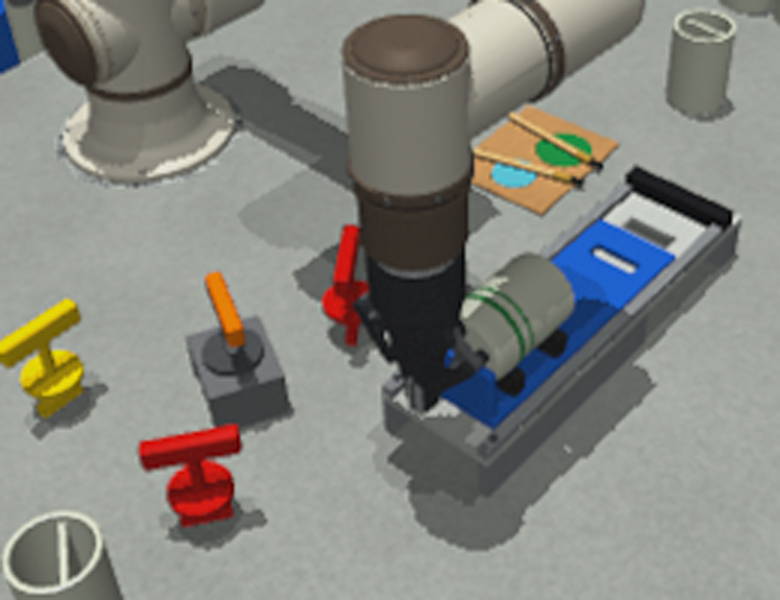

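View pics/top1c.png

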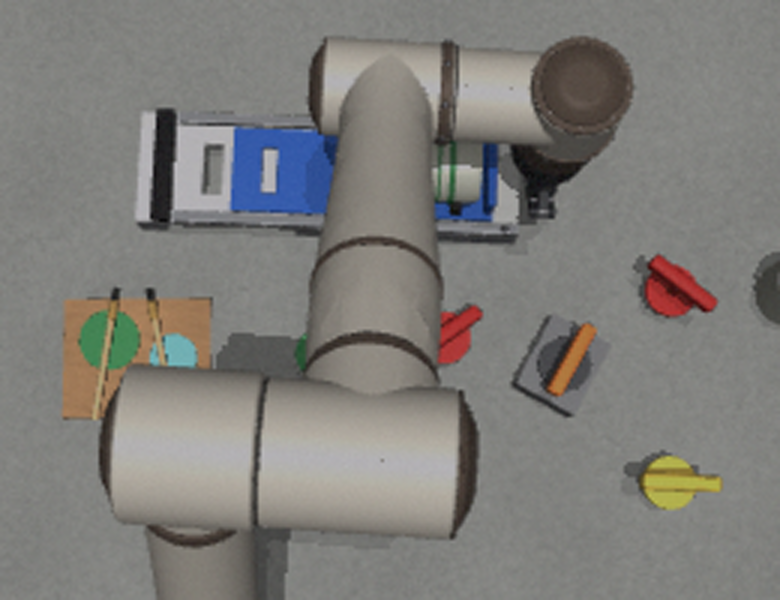

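Call:
{"op": "jog_arm", "data": {
  "rows": [
    [[-1,0,0],[0,0,0],0],
    [[-1,0,0],[0,0,0],0],
    [[-0.8,0,0],[0,0,0],0],
    [[-0.8,0,0],[0,0,0],0],
    [[-0.8,0,0],[0,0,0],0],
    [[-0.8,0,0],[0,0,0],0],
    [[-0.8,0,0],[0,0,0],0],
    [[-0.8,0,0],[0,0,0],0],
    [[0,0,0],[0,0,0],0]
  ]
}}

```text
clock: 5.0
position: [587.7, -120.5, 84.7]
ee_rot: [-0.699, 0.715, 0.001, -0.0]
contact_force: [-0.1, -0.3, -1.3]
gripper_width: -0.2
```

Run:
```python
from h import *
plan()
for n in("top","scene"):
    im=snap(n,f"pics/{n}2.png"); a=im[130:230,230:430] if n=="top" else im[180:300,280:440]
    cv2.imwrite(f"pics/{n}2c.png",cv2.resize(a[:,:,::-1],None,fx=4,fy=4,interpolation=cv2.INTER_CUBIC))
```

```text
t 5.0 pos [ 587.7 -120.5   84.7] head_y 178.6 tiltz [-0.0012  0.0012 -1.    ] F [-0.1 -0.3 -1.3] w -0.2 j [ 0.07  0.48 -0.24 -0.   -0.85 -0.09]
```

View pics/top2c.png

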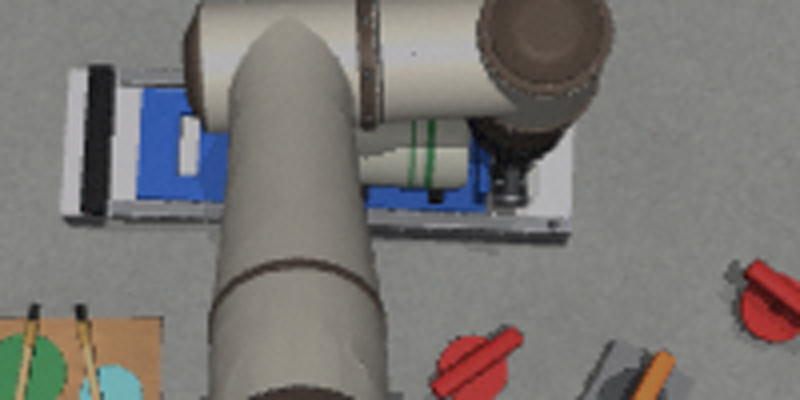

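View pics/scene2c.png

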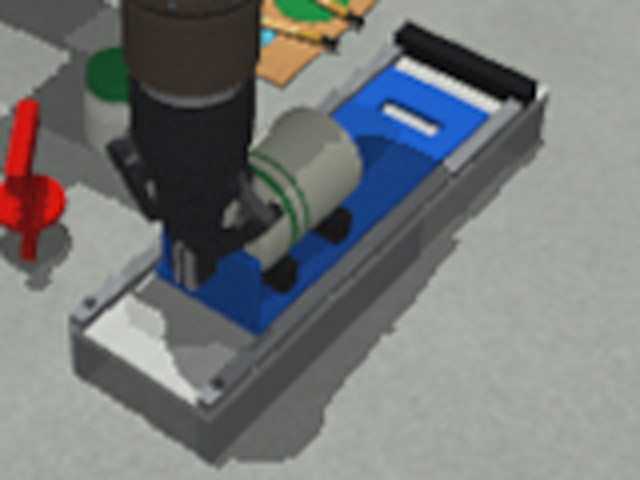

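Call:
{"op": "jog_arm", "data": {
  "rows": [
    [[-0.6,0,0],[0,0,0],0],
    [[-0.6,0,0],[0,0,0],0],
    [[-0.4,0,0],[0,0,0],0],
    [[0,0,0],[0,0,0],0]
  ]
}}

```text
clock: 5.6
position: [588.5, -105.2, 85.2]
ee_rot: [-0.699, 0.715, 0.0, 0.0]
contact_force: [-1.1, -1.3, 0.5]
gripper_width: -0.1
```

Call:
{"op": "jog_arm", "data": {
  "rows": [
    [[-0.2,0,0],[0,0,0],0],
    [[0,0,0],[0,0,0],0]
  ]
}}

```text
clock: 5.85
position: [588.7, -103.7, 85.4]
ee_rot: [-0.699, 0.716, -0.0, 0.0]
contact_force: [-0.7, -2.0, -0.6]
gripper_width: 0.2
```

Call:
{"op": "jog_arm", "data": {
  "rows": [
    [[-0.2,0,0],[0,0,0],0],
    [[0,0,0],[0,0,0],0]
  ]
}}

```text
clock: 6.1
position: [588.7, -101.8, 85.4]
ee_rot: [-0.699, 0.716, -0.0, 0.0]
contact_force: [-0.4, -2.2, -1.2]
gripper_width: 0.0
```

Call:
{"op": "jog_arm", "data": {
  "rows": [
    [[-0.2,0,0],[0,0,0],0],
    [[0,0,0],[0,0,0],0]
  ]
}}

```text
clock: 6.35
position: [588.7, -99.7, 85.4]
ee_rot: [-0.699, 0.716, -0.0, 0.0]
contact_force: [-0.0, -3.2, -0.8]
gripper_width: 0.2
```

Call:
{"op": "jog_arm", "data": {
  "rows": [
    [[-0.2,0,0],[0,0,0],0],
    [[0,0,0],[0,0,0],0]
  ]
}}

```text
clock: 6.6
position: [588.8, -99.4, 85.4]
ee_rot: [-0.699, 0.716, -0.001, -0.001]
contact_force: [0.4, -9.2, -1.7]
gripper_width: -0.0
```

Call:
{"op": "jog_arm", "data": {
  "rows": [
    [[-0.2,0,0],[0,0,0],0],
    [[0,0,0],[0,0,0],0]
  ]
}}

```text
clock: 6.85
position: [588.7, -99.3, 85.4]
ee_rot: [-0.698, 0.716, -0.001, -0.002]
contact_force: [1.1, -16.3, -3.5]
gripper_width: 0.0
```

Call:
{"op": "jog_arm", "data": {
  "rows": [
    [[0.5,0,0],[0,0,0],0],
    [[2,0,0],[0,0,0],0],
    [[3,0,-2],[0,0,0],0],
    [[0,0,-5],[0,0,0],8.54],
    [[0,0,-5],[0,0,0],8.54],
    [[0,0,-2],[0,0,10.5],8.54],
    [[0,0,0],[0,0,10.5],8.54],
    [[0,0,0],[0,0,10.5],8.54],
    [[0,0,0],[0,0,10.5],8.54],
    [[0,0,0],[0,0,10.5],8.54]
  ]
}}

```text
clock: 8.1
position: [587.6, -151.0, 225.6]
ee_rot: [-0.307, 0.952, 0.0, 0.001]
contact_force: [0.1, 0.4, -0.4]
gripper_width: 85.9
```

Call:
{"op": "jog_arm", "data": {
  "rows": [
    [[0,0,0],[0,0,10.5],8.54],
    [[0,0,0],[0,0,10.5],8.54],
    [[0,0,0],[0,0,10.5],8.54],
    [[0,0,0],[0,0,10.5],8.54],
    [[0,0,0],[0,0,10.5],8.54],
    [[0,0,0],[0,0,10.5],8.54],
    [[0,0,0],[0,0,3],8.54]
  ]
}}

```text
clock: 8.98
position: [587.7, -151.0, 225.6]
ee_rot: [0.259, 0.966, 0.0, 0.0]
contact_force: [0.2, 0.3, -0.2]
gripper_width: 85.7
```

Run:
```python
from h import *
plan([391.5,-227,220],60)
for n in("top","scene"):
    im=snap(n,f"pics/{n}3.png"); a=im[130:230,230:430] if n=="top" else im[180:300,280:440]
    cv2.imwrite(f"pics/{n}3c.png",cv2.resize(a[:,:,::-1],None,fx=4,fy=4,interpolation=cv2.INTER_CUBIC))
```

```text
t 8.97 pos [ 587.7 -151.   225.6] head_y 60.0 tiltz [ 9.e-04  6.e-04 -1.e+00] F [ 0.2  0.3 -0.2] w 85.7 j [ 0.01  0.36 -0.05 -0.   -1.16 -2.11]
tool shift cm [ 13.19 -16.39   0.54]
turn z deg -0.0
```

View pics/top3c.png

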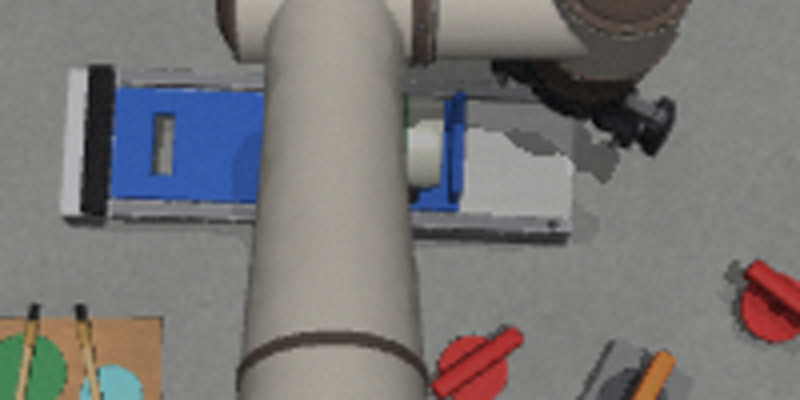

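View pics/scene3c.png

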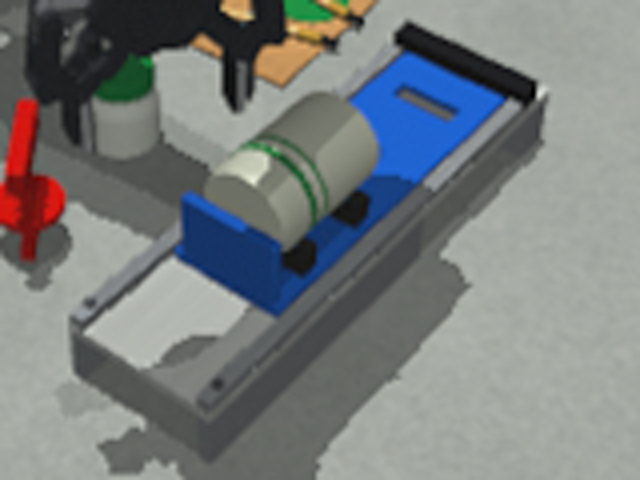

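```bash
cat > slotfit.py <<'E'
from h import *
from scipy.optimize import minimize
import sys
tag=sys.argv[1]
W={"top":(162,178,264,280),"scene":None}
D={}
for n in("top","scene"):
    im=cv2.imread(f"pics/{n}{tag}.png")[:,:,::-1].astype(float)
    c=proj(n,[[595,149,58]])[0].round().astype(int); hw,hh=(9,12) if n=="top" else (13,10)
    r=(max(0,c[1]-hh),c[1]+hh+1,c[0]-hw,c[0]+hw+1)
    sub=im[r[0]:r[1],r[2]:r[3]]; bl=(sub[...,2]-sub[...,0])/(sub.sum(2)+1)
    ref=np.percentile(bl,90); D[n]=(r,np.clip(1-bl/ref,0,1)); print(n,r); print((D[n][1]*9).astype(int) if len(sys.argv)>2 else '')
def cost(p,ns):
    c=0
    for n in ns:
        r,a=D[n]; K=8
        q=box([p[0],p[1],58],p[2],[50,16,0])
        uv=proj(n,q)+.5-[r[2],r[0]]
        m=np.zeros(((r[1]-r[0])*K,(r[3]-r[2])*K),np.uint8)
        cv2.fillConvexPoly(m,cv2.convexHull((uv*K*16).round().astype(np.int32)),1,shift=4)
        f=cv2.resize(m.astype(np.float32),None,fx=1/K,fy=1/K,interpolation=cv2.INTER_AREA)
        w=cv2.dilate(f,np.ones((3,3)))>0  # near slot only
        # penalise within wide neighbourhood of the initial slot
        c+=(((f-a)**2)*N[n]).sum()
    return c
N={}
for n in D:
    r,a=D[n]; q=box([595.5,149,58],np.radians(-1.7),[62,26,0]); uv=proj(n,q)+.5-[r[2],r[0]]
    m=np.zeros(a.shape,np.uint8); cv2.fillConvexPoly(m,cv2.convexHull(uv.round().astype(np.int32)),1); N[n]=m
for ns in(("top",),("scene",),("top","scene")):
    r=minimize(cost,[595,149,-.03],args=(ns,),method="Nelder-Mead",options=dict(initial_simplex=[[595,149,-.03],[599,149,-.03],[595,153,-.03],[595,149,.03]],xatol=.02))
    print(ns,r.x[:2].round(2),np.degrees(r.x[2]).round(2),r.fun)
E
python3 slotfit.py 3 v
```

```text
top (np.int64(154), np.int64(179), np.int64(262), np.int64(281))
[[0 0 0 0 0 0 0 0 0 0 0 0 0 0 0 0 0 0 0]
 [0 0 0 0 0 0 0 0 0 0 0 0 0 0 0 0 0 0 0]
 [0 0 0 0 0 0 0 0 0 0 0 0 0 0 0 0 0 0 0]
 [0 0 0 0 0 0 0 0 0 0 0 0 0 0 0 0 0 0 0]
 [0 0 0 0 0 0 0 1 2 1 0 0 0 0 0 0 0 0 0]
 [0 0 0 0 0 0 1 9 8 9 8 4 0 0 0 0 0 0 0]
 [0 0 0 0 0 0 1 9 9 9 8 6 0 0 0 0 0 0 0]
 [0 0 0 0 0 0 2 9 9 9 8 4 0 0 0 0 0 0 0]
 [0 0 0 0 0 0 3 9 9 9 8 4 0 0 0 0 0 0 0]
 [0 0 0 0 0 0 3 9 8 9 8 4 0 0 0 0 0 0 0]
 [0 0 0 0 0 0 3 9 9 9 8 4 0 0 0 0 0 0 0]
 [0 0 0 0 0 0 4 9 9 9 8 2 0 0 0 0 0 0 0]
 [0 0 0 0 0 0 5 9 9 9 8 2 0 0 0 0 0 0 0]
 [0 0 0 0 0 0 5 9 9 9 8 2 0 0 0 0 0 0 0]
 [0 0 0 0 0 0 5 9 9 9 8 2 0 0 0 0 0 0 0]
 [0 0 0 0 0 0 6 9 9 9 8 2 0 0 0 0 0 0 0]
 [0 0 0 0 0 0 8 9 9 9 8 0 0 0 0 0 0 0 0]
 [0 0 0 0 0 0 8 9 9 9 8 0 0 0 0 0 0 0 0]
 [0 0 0 0 0 0 8 9 9 9 8 0 0 0 0 0 0 0 0]
 [0 0 0 0 0 0 2 4 5 5 6 0 0 0 0 0 0 0 0]
 [0 0 0 0 0 0 0 0 0 0 0 0 0 0 0 0 0 0 0]
 [0 0 0 0 0 0 0 0 0 0 0 0 0 0 0 0 0 0 0]
 [0 0 0 0 0 0 0 0 0 0 0 0 0 0 0 0 0 0 0]
 [0 0 0 0 0 0 0 0 0 0 0 0 0 0 0 0 0 0 0]
 [0 0 0 0 0 0 0 0 0 0 0 0 0 0 0 0 0 0 0]]
scene (np
[... 714 characters left out ...]
 9 9 7 6 3 1 0 0 0 0 0 0 0]
 [0 0 0 0 0 0 0 0 0 0 0 0 0 2 5 7 9 9 7 5 3 1 0 0 0 0 0]
 [0 0 0 0 0 0 0 0 0 0 0 0 0 0 0 2 5 7 9 9 8 4 0 0 0 0 0]
 [0 0 0 0 0 0 0 0 0 0 0 0 0 0 0 0 0 2 4 7 7 3 0 0 0 0 0]
 [3 0 0 0 0 0 0 0 0 0 0 0 0 0 0 0 0 0 0 2 1 0 0 0 0 0 0]
 [6 1 0 0 0 0 0 0 0 0 0 0 0 0 0 0 0 0 0 0 0 0 0 0 0 0 0]
 [7 3 0 0 0 0 0 0 0 0 0 0 0 0 0 0 0 0 0 0 0 0 0 0 0 0 2]
 [9 6 1 0 0 0 0 0 0 0 0 0 0 0 0 0 0 0 0 0 0 0 0 0 0 2 7]
 [9 7 2 0 0 0 0 0 0 0 0 0 0 0 0 0 0 0 0 0 0 0 0 0 2 7 8]
 [9 9 5 0 0 0 0 0 0 0 0 0 0 0 0 0 0 0 0 0 0 0 0 4 7 8 8]]
('top',) [597.03 149.79] -1.78 1.7216540493399832
('scene',) [598.26 145.83] -2.87 8.344763240384372
('top', 'scene') [597.19 148.83] -3.01 18.435620887469394
```

Call:
{"op": "jog_arm", "data": {
  "rows": [
    [[3.3,-4.1,0],[0,0,0],8.54],
    [[3.3,-4.1,0],[0,0,0],8.54],
    [[3.3,-4.1,0],[0,0,0],8.54],
    [[3.3,-4.1,0],[0,0,0],8.54],
    [[0,0,0],[0,0,0],8.54]
  ]
}}

```text
clock: 9.7
position: [388.5, -227.9, 225.9]
ee_rot: [0.259, 0.966, 0.0, 0.0]
contact_force: [0.3, 0.6, 0.1]
gripper_width: 85.5
```

```bash
python3 - <<'E'
from h import *
plan([391.7,-227,150],60)
snap("top","pics/top4.png")
im=snap("scene","pics/scene4.png")
cv2.imwrite("pics/scene4c.png",cv2.resize(im[150:350,150:410,::-1],None,fx=3,fy=3,interpolation=cv2.INTER_CUBIC))
E
python3 slotfit.py 4
```

```text
t 9.7 pos [ 388.5 -227.9  225.9] head_y 60.0 tiltz [ 1.e-03  4.e-04 -1.e+00] F [0.3 0.6 0.1] w 85.5 j [-0.17  0.09 -0.41 -0.   -1.08 -1.93]
tool shift cm [-0.23  0.23  7.59]
turn z deg 0.0
top (np.int64(154), np.int64(179), np.int64(262), np.int64(281))

scene (np.int64(195), np.int64(216), np.int64(372), np.int64(399))

('top',) [596.16 149.81] -1.58 1.8729299858394999
('scene',) [598.26 145.83] -2.87 8.361250372002758
('top', 'scene') [597.8  148.69] -2.82 18.928298365862815
```

View pics/scene4c.png

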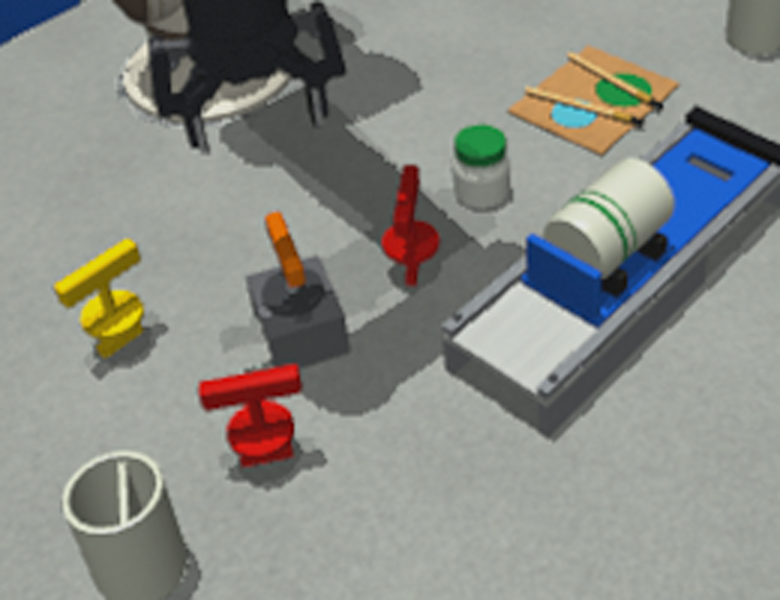

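View pics/top4.png

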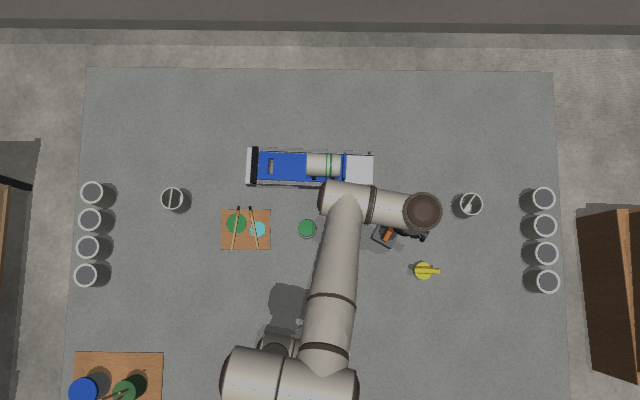

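Call:
{"op": "jog_arm", "data": {
  "rows": [
    [[-0.2,0.2,4],[0,0,0],8.54],
    [[0,0,4],[0,0,0],8.54],
    [[0,0,3],[0,0,0],8.54],
    [[0,0,2.6],[0,0,0],8.54],
    [[0,0,0],[0,0,0],8.54]
  ]
}}

```text
clock: 10.42
position: [394.0, -226.0, 87.6]
ee_rot: [0.257, 0.966, -0.0, -0.002]
contact_force: [0.1, -0.0, 0.5]
gripper_width: 85.7
```

Run:
```python
from h import *
plan([391.7,-227,89],60)
im=snap("scene","pics/scene5.png")
cv2.imwrite("pics/scene5c.png",cv2.resize(im[170:290,170:330,::-1],None,fx=4,fy=4,interpolation=cv2.INTER_CUBIC))
```

```text
t 10.43 pos [ 394.  -226.    87.6] head_y 60.2 tiltz [-4.6e-03  9.0e-04 -1.0e+00] F [ 0.1 -0.   0.5] w 85.7 j [-0.16  0.27 -0.59 -0.   -0.72 -1.93]
tool shift cm [ 0.15 -0.2  -0.14]
turn z deg 0.2
```

View pics/scene5c.png

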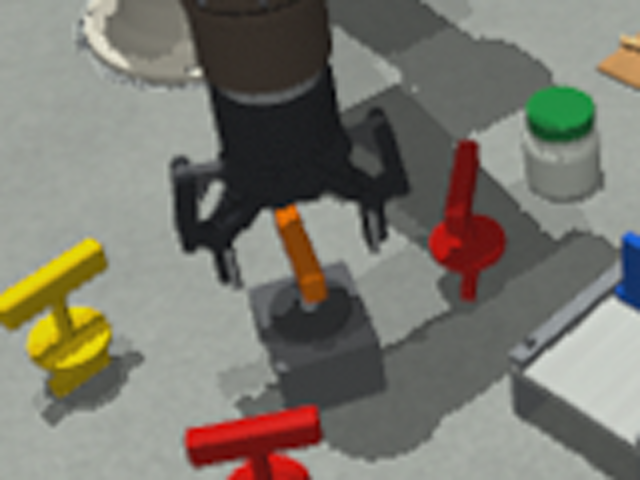

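Call:
{"op": "jog_arm", "data": {
  "rows": [
    [[0.1,-0.2,-0.1],[0,0,0],8.54],
    [[0,0,0],[0,0,0],5],
    [[0,0,0],[0,0,0],3],
    [[0,0,0],[0,0,0],2.2]
  ]
}}

```text
clock: 10.98
position: [392.4, -227.8, 90.7]
ee_rot: [0.258, 0.966, 0.0, 0.0]
contact_force: [-0.5, -0.8, 0.6]
gripper_width: 32.3
```

Call:
{"op": "jog_arm", "data": {
  "rows": [
    [[0,0,0],[0,0,0],1.8],
    [[0,0,0],[0,0,0],1.2],
    [[0,0,0],[0,0,0],0.8],
    [[0,0,0],[0,0,0],0.8],
    [[0,0,0],[0,0,0],0.8]
  ]
}}

```text
clock: 11.6
position: [392.5, -227.8, 90.5]
ee_rot: [0.258, 0.966, -0.0, 0.0]
contact_force: [-0.3, 0.2, 1.7]
gripper_width: 15.1
```

```bash
python3 -c "
from h import *
plan([391.7,-227,89],60)"
```

```text
t 11.6 pos [ 392.5 -227.8   90.5] head_y 60.1 tiltz [ 5.e-04 -2.e-04 -1.e+00] F [-0.3  0.2  1.7] w 15.1 j [-0.17  0.26 -0.59  0.   -0.72 -1.93]
tool shift cm [0.11 0.03 0.15]
turn z deg 0.1
```

Call:
{"op": "jog_arm", "data": {
  "rows": [
    [[0,0,-1],[0,0,0],0.8],
    [[0,0,-2],[0,0,0],0.8],
    [[0,0,-3],[0,0,0],0.8],
    [[0,0,-4],[0,0,0],0.8],
    [[0,0,-4],[0,0,0],0.8],
    [[0,0,0],[0,0,0],0.8]
  ]
}}

```text
clock: 12.35
position: [393.6, -228.2, 233.7]
ee_rot: [0.258, 0.966, 0.0, 0.004]
contact_force: [-0.6, 0.1, -1.5]
gripper_width: 15.0
```

Run:
```python
from h import *
plan([597.5,150,235],88.3)
im=snap("scene","pics/scene6.png")
cv2.imwrite("pics/scene6c.png",cv2.resize(im[130:290,170:380,::-1],None,fx=3.5,fy=3.5,interpolation=cv2.INTER_CUBIC))
```

```text
t 12.35 pos [ 393.6 -228.2  233.7] head_y 60.1 tiltz [ 0.0072 -0.0018 -1.    ] F [-0.6  0.1 -1.5] w 15.0 j [-0.17  0.09 -0.39  0.   -1.09 -1.93]
tool shift cm [ 1.15 42.95 -0.05]
turn z deg -28.2
```

View pics/scene6c.png

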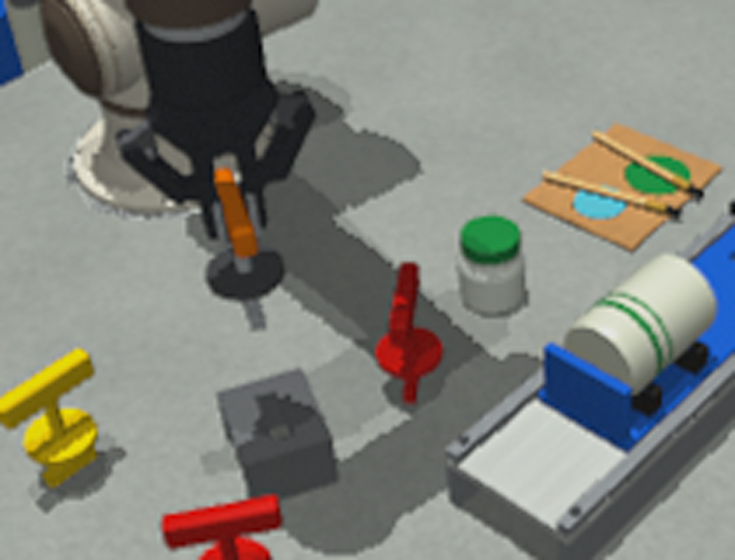

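Call:
{"op": "jog_arm", "data": {
  "rows": [
    [[0,3,0],[0,0,0],0.8],
    [[0.2,5,0],[0,0,0],0.8],
    [[0.2,5,0],[0,0,0],0.8],
    [[0.2,5,0],[0,0,0],0.8],
    [[0.2,5,0],[0,0,0],0.8],
    [[0.2,5,0],[0,0,0],0.8],
    [[0.2,5,0],[0,0,0],0.8],
    [[0,5,0],[0,0,0],0.8],
    [[0,3,0],[0,0,0],0.8],
    [[0,1.9,0],[0,0,0],0.8]
  ]
}}

```text
clock: 13.65
position: [595.0, 151.2, 228.1]
ee_rot: [0.257, 0.966, -0.001, -0.002]
contact_force: [-0.9, -0.5, -1.2]
gripper_width: 15.0
```

Call:
{"op": "jog_arm", "data": {
  "rows": [
    [[0,0,0],[0,0,-9.4],0.8],
    [[0,0,0],[0,0,-9.4],0.8],
    [[0,0,0],[0,0,-9.4],0.8],
    [[0,0,0],[0,0,0],0.8],
    [[0,0,0],[0,0,0],0.8]
  ]
}}

```text
clock: 14.28
position: [595.1, 149.8, 229.9]
ee_rot: [0.016, 1.0, -0.0, -0.001]
contact_force: [0.6, 1.0, -0.5]
gripper_width: 15.1
```

Run:
```python
from h import *
plan([597.5,150,145],88.3)
im=snap("scene","pics/scene7.png")
cv2.imwrite("pics/scene7c.png",cv2.resize(im[90:250,270:480,::-1],None,fx=3.5,fy=3.5,interpolation=cv2.INTER_CUBIC))
```

```text
t 14.28 pos [595.1 149.8 229.9] head_y 88.2 tiltz [-1.e-03 -4.e-04 -1.e+00] F [ 0.6  1.  -0.5] w 15.1 j [ 0.51  0.37 -0.02 -0.   -1.18 -2.11]
tool shift cm [-0.25  0.03  8.49]
turn z deg -0.1
```

View pics/scene7c.png

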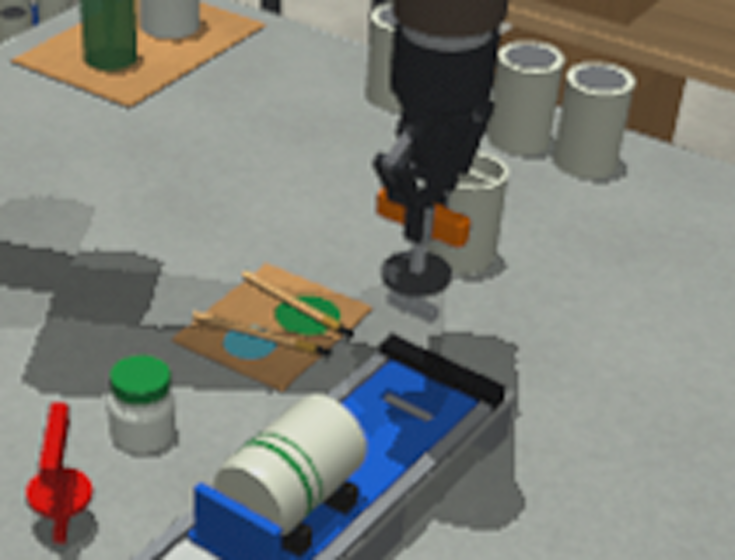

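Call:
{"op": "jog_arm", "data": {
  "rows": [
    [[-0.2,0,3],[0,0,0],0.8],
    [[0,0,3],[0,0,0],0.8],
    [[0,0,2.5],[0,0,0],0.8],
    [[0,0,0],[0,0,0],0.8],
    [[0,0,0],[0,0,0],0.8]
  ]
}}

```text
clock: 14.95
position: [598.3, 150.4, 146.5]
ee_rot: [0.015, 1.0, 0.0, 0.001]
contact_force: [0.2, 0.4, -1.5]
gripper_width: 15.2
```

Run:
```python
from h import *
plan([597.5,150,136],88.3)
im=snap("scene","pics/scene8.png")
cv2.imwrite("pics/scene8c.png",cv2.resize(im[150:230,330:430,::-1],None,fx=7,fy=7,interpolation=cv2.INTER_CUBIC))
im=snap("top","pics/top8.png")
cv2.imwrite("pics/top8c.png",cv2.resize(im[130:210,230:330,::-1],None,fx=7,fy=7,interpolation=cv2.INTER_CUBIC))
```

```text
t 14.95 pos [598.3 150.4 146.5] head_y 88.3 tiltz [ 2.e-03  4.e-04 -1.e+00] F [ 0.2  0.4 -1.5] w 15.2 j [ 0.51  0.44 -0.13  0.   -1.   -2.11]
tool shift cm [ 0.08 -0.04  1.05]
turn z deg 0.0
```

View pics/scene8c.png

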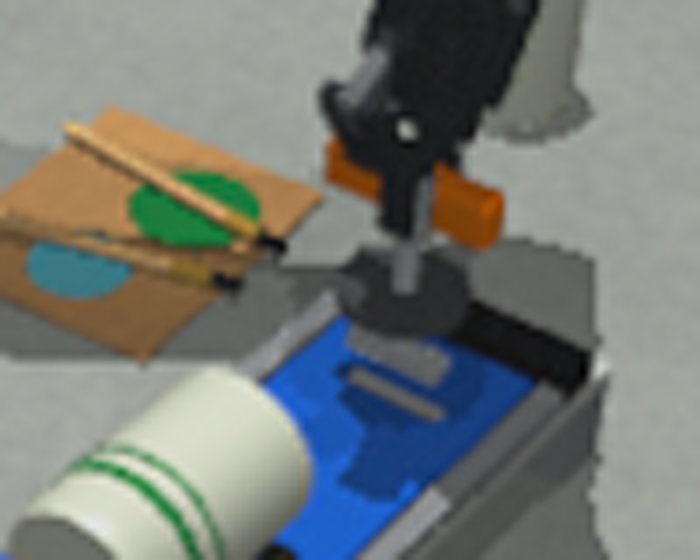

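View pics/top8c.png

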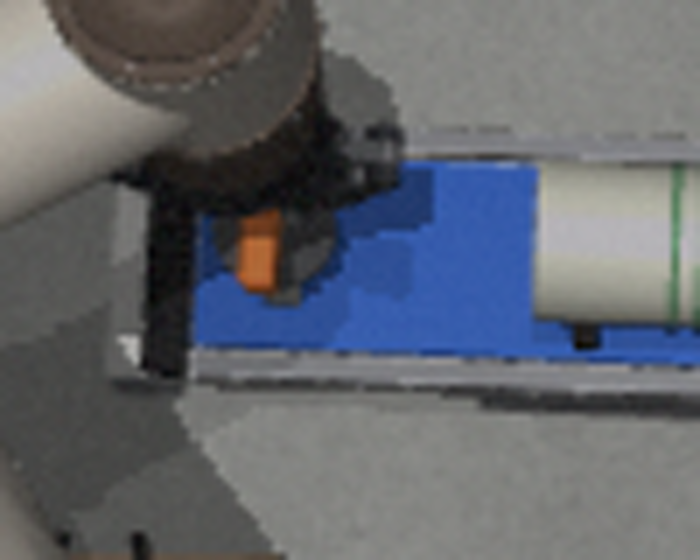

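Run:
```python
from h import *
K=7
def draw(n,file,off,keyc,z0,yaw,out):
    im=cv2.imread(file)[off[1]:off[1]+80,off[0]:off[0]+100]; im=cv2.resize(im,None,fx=K,fy=K,interpolation=cv2.INTER_NEAREST)
    for P,c in((box([*keyc,z0+6],yaw,[44,11,12]),(255,0,255)),(box([*keyc,z0+92],yaw,[80,16,24]),(0,255,255)),(box([596.6,150,58],yaw,[50,16,0]),(0,255,0))):
        uv=((proj(n,P)+.5-off)*K).round().astype(int)
        for i in range(8):
            for j in range(i):
                if bin(i^j).count('1')==1: cv2.line(im,tuple(map(int,uv[i])),tuple(map(int,uv[j])),c,1)
    cv2.imwrite(out,im)
yaw=np.radians(-1.7)
draw("scene","pics/scene8.png",(330,150),(597.3,150.4),72,yaw,"pics/ov8s.png")
draw("top","pics/top8.png",(230,130),(597.3,150.4),72,yaw,"pics/ov8t.png")
```

```text
(no output)
```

View pics/ov8s.png

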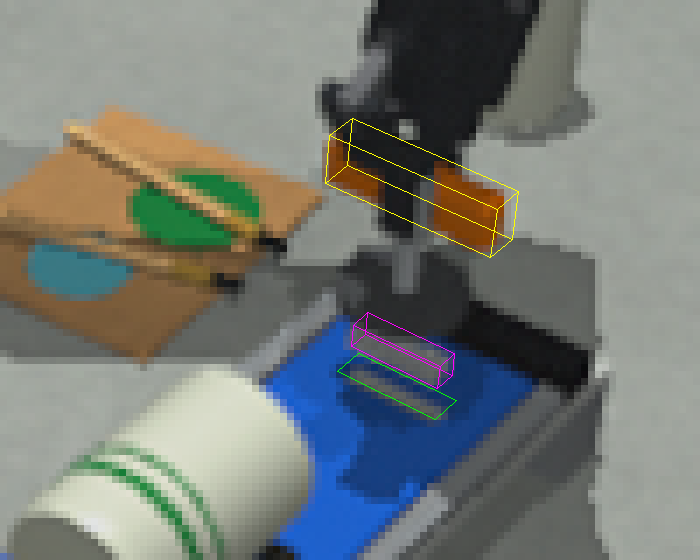

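View pics/ov8t.png

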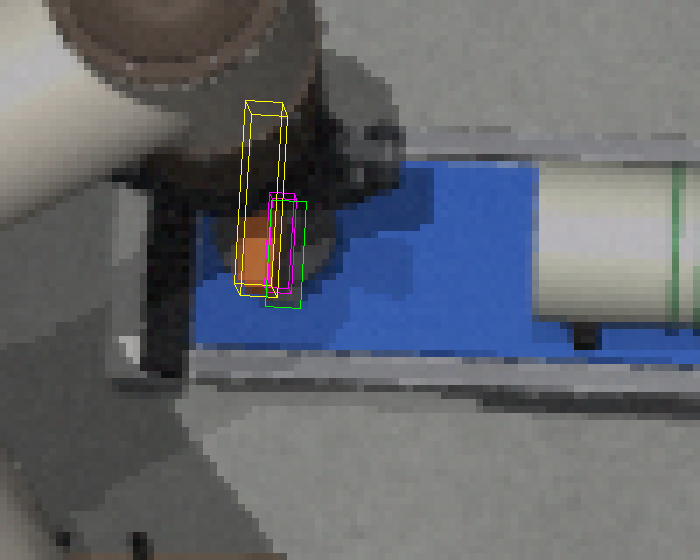

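Call:
{"op": "jog_arm", "data": {
  "rows": [
    [[0.1,0,0.8],[0,0,0],0.8],
    [[0,0,0.3],[0,0,0],0.8],
    [[0,0,0.2],[0,0,0],0.8],
    [[0,0,0.2],[0,0,0],0.8],
    [[0,0,0],[0,0,0],0.8]
  ]
}}

```text
clock: 15.68
position: [596.4, 150.2, 130.1]
ee_rot: [0.015, 1.0, -0.0, -0.0]
contact_force: [-0.1, -0.2, -0.6]
gripper_width: 15.0
```

Call:
{"op": "jog_arm", "data": {
  "rows": [
    [[0,0,0.2],[0,0,0],0.8],
    [[0,0,0.2],[0,0,0],0.8],
    [[0,0,0],[0,0,0],0.8]
  ]
}}

```text
clock: 16.05
position: [596.4, 150.2, 126.1]
ee_rot: [0.015, 1.0, -0.0, -0.0]
contact_force: [-0.2, -0.6, -1.0]
gripper_width: 15.0
```

```bash
python3 -c "
from h import *
plan([597.5,150,126],88.3)"
```

```text
t 16.05 pos [596.4 150.2 126.1] head_y 88.3 tiltz [-3.e-04 -1.e-04 -1.e+00] F [-0.2 -0.6 -1. ] w 15.0 j [ 0.51  0.46 -0.16 -0.   -0.96 -2.11]
tool shift cm [-0.11 -0.01  0.01]
turn z deg 0.0
```

Call:
{"op": "jog_arm", "data": {
  "rows": [
    [[0,0,0.2],[0,0,0],0.8],
    [[0,0,0.3],[0,0,0],0.8],
    [[0,0,0.3],[0,0,0],0.8],
    [[0,0,0],[0,0,0],0.8]
  ]
}}

```text
clock: 16.55
position: [596.4, 150.1, 117.9]
ee_rot: [0.015, 1.0, -0.0, -0.0]
contact_force: [-0.7, 0.2, -0.8]
gripper_width: 15.2
```

Call:
{"op": "jog_arm", "data": {
  "rows": [
    [[0,0,0.4],[0,0,0],0.8],
    [[0,0,0.4],[0,0,0],0.8],
    [[0,0,0.4],[0,0,0],0.8],
    [[0,0,0.3],[0,0,0],0.8],
    [[0,0,0],[0,0,0],0.8]
  ]
}}

```text
clock: 17.18
position: [596.3, 150.1, 102.9]
ee_rot: [0.015, 1.0, -0.0, -0.0]
contact_force: [-0.6, 0.5, -0.4]
gripper_width: 15.2
```

Run:
```python
from h import *
plan([597.5,150,98.5],88.3)
im=snap("scene","pics/scene9.png")
cv2.imwrite("pics/scene9c.png",cv2.resize(im[150:230,330:430,::-1],None,fx=7,fy=7,interpolation=cv2.INTER_CUBIC))
```

```text
t 17.18 pos [596.3 150.1 102.9] head_y 88.3 tiltz [-7.e-04 -3.e-04 -1.e+00] F [-0.6  0.5 -0.4] w 15.2 j [ 0.51  0.48 -0.18 -0.   -0.91 -2.11]
tool shift cm [-0.12 -0.01  0.44]
turn z deg 0.0
```

View pics/scene9c.png

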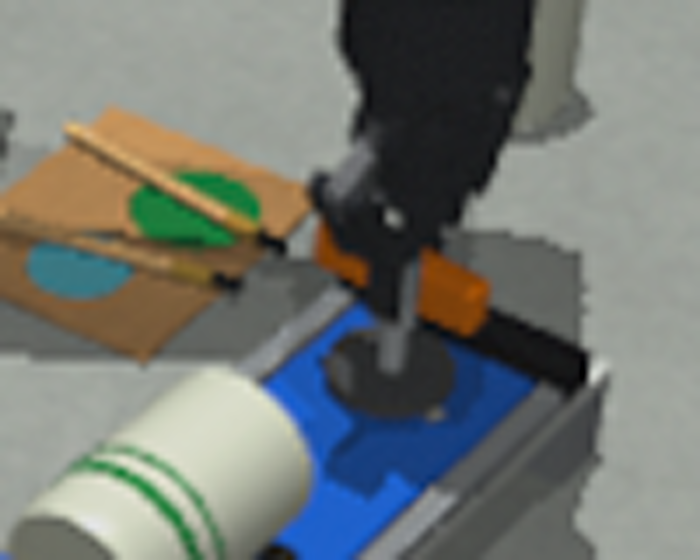

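Call:
{"op": "jog_arm", "data": {
  "rows": [
    [[0,0,0.2],[0,0,0],0.8],
    [[0,0,0.1],[0,0,0],0.8],
    [[0,0,0],[0,0,0],0.8]
  ]
}}

```text
clock: 17.6
position: [596.4, 150.2, 100.2]
ee_rot: [0.015, 1.0, -0.0, -0.0]
contact_force: [0.0, 0.0, -1.2]
gripper_width: 15.2
```

Call:
{"op": "jog_arm", "data": {
  "rows": [
    [[0,0,0.1],[0,0,0],0.8],
    [[0,0,0],[0,0,0],0.8]
  ]
}}

```text
clock: 17.85
position: [596.4, 150.2, 99.2]
ee_rot: [0.015, 1.0, -0.0, -0.0]
contact_force: [0.2, 0.1, -0.5]
gripper_width: 14.9
```

Call:
{"op": "jog_arm", "data": {
  "rows": [
    [[0,0,0.1],[0,0,0],0.8],
    [[0,0,0],[0,0,0],0.8]
  ]
}}

```text
clock: 18.1
position: [596.6, 150.3, 98.5]
ee_rot: [0.015, 1.0, 0.0, 0.0]
contact_force: [-0.7, -0.1, 0.5]
gripper_width: 15.1
```

Call:
{"op": "jog_arm", "data": {
  "rows": [
    [[0,0,0.1],[0,0,0],0.8],
    [[0,0,0],[0,0,0],0.8]
  ]
}}

```text
clock: 18.35
position: [596.7, 150.3, 98.5]
ee_rot: [0.014, 1.0, 0.0, 0.0]
contact_force: [-1.8, 0.2, 5.4]
gripper_width: 15.1
```

Call:
{"op": "jog_arm", "data": {
  "rows": [
    [[0,0,0.1],[0,0,0],0.8],
    [[0,0,0],[0,0,0],0.8]
  ]
}}

```text
clock: 18.6
position: [596.7, 150.4, 98.4]
ee_rot: [0.014, 1.0, -0.0, 0.001]
contact_force: [-3.7, 1.0, 9.1]
gripper_width: 15.2
```

Call:
{"op": "jog_arm", "data": {
  "rows": [
    [[0,0,-0.2],[0,0,0],0.8],
    [[0,0,0],[0,0,-8],0.8],
    [[0,0,0],[0,0,-8],0.8],
    [[0,0,0],[0,0,-8],0.8],
    [[0,0,0],[0,0,0],0.8]
  ]
}}

```text
clock: 19.23
position: [595.7, 150.1, 98.5]
ee_rot: [-0.194, 0.981, -0.0, -0.001]
contact_force: [-4.6, 0.8, 4.2]
gripper_width: 14.8
```

Call:
{"op": "jog_arm", "data": {
  "rows": [
    [[0,0,0],[0,0,-8],0.8],
    [[0,0,0],[0,0,-8],0.8],
    [[0,0,0],[0,0,-8],0.8],
    [[0,0,0],[0,0,0],0.8]
  ]
}}

```text
clock: 19.73
position: [595.3, 150.7, 98.6]
ee_rot: [-0.393, 0.919, 0.001, -0.001]
contact_force: [-4.5, 1.8, 5.4]
gripper_width: 14.8
```

Run:
```python
from h import *
plan(None,178.3); print(arm.read_state()['wrist_torque'])
im=snap("scene","pics/scene10.png")
cv2.imwrite("pics/scene10c.png",cv2.resize(im[150:230,330:430,::-1],None,fx=7,fy=7,interpolation=cv2.INTER_CUBIC))
```

```text
t 19.73 pos [595.3 150.7  98.6] head_y 136.3 tiltz [-2.e-03  4.e-04 -1.e+00] F [-4.5  1.8  5.4] w 14.8 j [ 0.51  0.49 -0.19 -0.   -0.9  -1.27]
turn z deg -42.0
[ 0.68755959  1.48702805 -0.03389851]
```

View pics/scene10c.png

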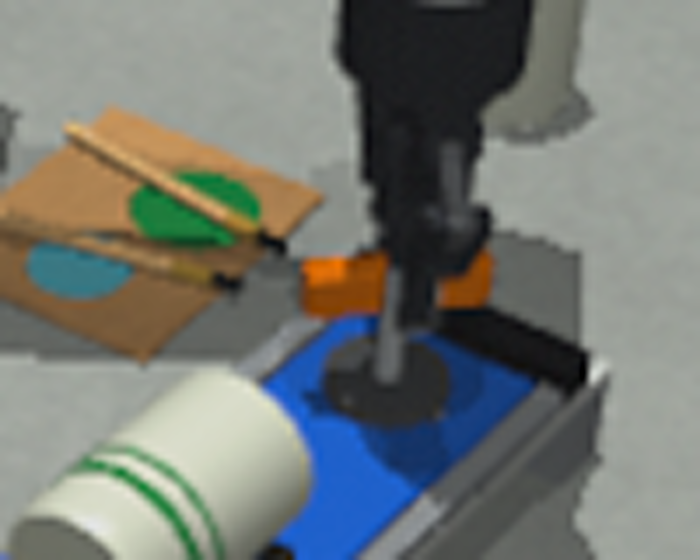

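Call:
{"op": "jog_arm", "data": {
  "rows": [
    [[0,0,0],[0,0,-8],0.8],
    [[0,0,0],[0,0,-8],0.8],
    [[0,0,0],[0,0,-8],0.8],
    [[0,0,0],[0,0,0],0.8]
  ]
}}

```text
clock: 20.27
position: [595.4, 150.8, 98.6]
ee_rot: [-0.576, 0.818, 0.001, -0.001]
contact_force: [-5.2, 2.0, 5.1]
gripper_width: 14.6
```

Call:
{"op": "jog_arm", "data": {
  "rows": [
    [[0,0,0],[0,0,-9],0.8],
    [[0,0,0],[0,0,-9],0.8],
    [[0,0,0],[0,0,0],0.8],
    [[0,0,0],[0,0,0],0.8]
  ]
}}

```text
clock: 20.78
position: [595.6, 150.8, 98.6]
ee_rot: [-0.696, 0.718, 0.001, -0.0]
contact_force: [-5.0, 3.0, 5.2]
gripper_width: 15.0
```

Run:
```python
from h import *
plan(None,178.3); print(arm.read_state()['wrist_torque'])
im=snap("scene","pics/scene11.png")
cv2.imwrite("pics/scene11c.png",cv2.resize(im[150:230,330:430,::-1],None,fx=7,fy=7,interpolation=cv2.INTER_CUBIC))
```

```text
t 20.77 pos [595.6 150.8  98.6] head_y 178.3 tiltz [-1.4e-03  6.0e-04 -1.0e+00] F [-5.   3.   5.2] w 15.0 j [ 0.51  0.49 -0.19 -0.   -0.9  -0.54]
turn z deg -0.0
[ 0.90856123  1.68548689 -0.00609359]
```

View pics/scene11c.png

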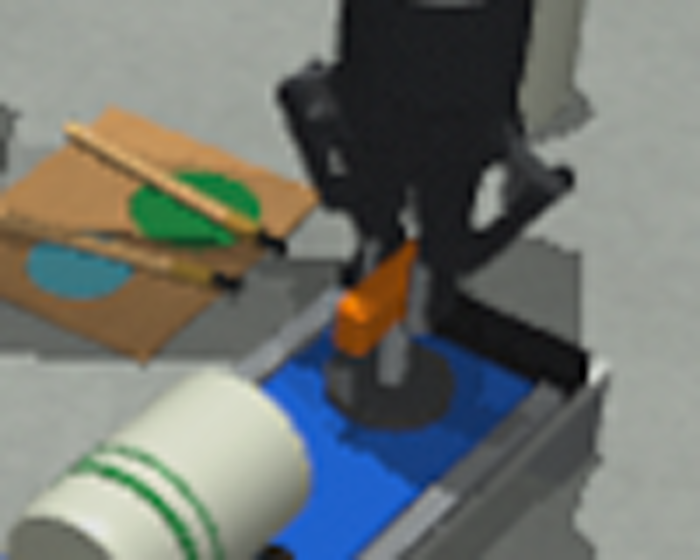

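Call:
{"op": "jog_arm", "data": {
  "rows": [
    [[0,0.1,-0.1],[0,0,0],0.8],
    [[0,0,0],[0,0,0],1.5],
    [[0,0,0],[0,0,0],2],
    [[0,0,0],[0,0,0],3],
    [[0,0,0],[0,0,0],5],
    [[0,0,0],[0,0,0],7],
    [[0,0,0],[0,0,0],7]
  ]
}}

```text
clock: 21.7
position: [595.5, 150.1, 99.3]
ee_rot: [-0.697, 0.717, -0.0, 0.0]
contact_force: [1.2, -0.4, 0.2]
gripper_width: 69.9
```

Run:
```python
from h import *
plan()
im=snap("scene","pics/scene12.png")
cv2.imwrite("pics/scene12c.png",cv2.resize(im[150:230,330:430,::-1],None,fx=7,fy=7,interpolation=cv2.INTER_CUBIC))
```

```text
t 21.7 pos [595.5 150.1  99.3] head_y 178.3 tiltz [ 1.e-04 -0.e+00 -1.e+00] F [ 1.2 -0.4  0.2] w 69.9 j [ 0.51  0.49 -0.19  0.   -0.9  -0.54]
```

View pics/scene12c.png

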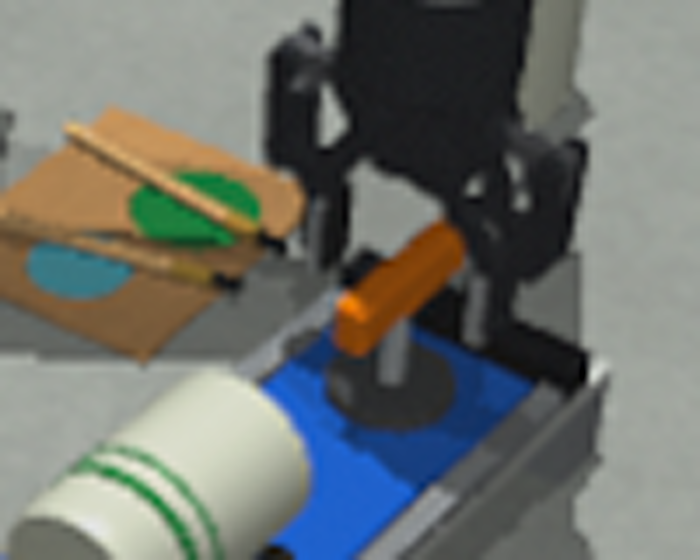

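Released. Lift straight up, back away, and check.

Call:
{"op": "jog_arm", "data": {
  "rows": [
    [[0,0,-1],[0,0,0],8],
    [[0,0,-3],[0,0,0],8],
    [[0,0,-5],[0,0,0],8],
    [[0,0,-5],[0,0,0],8],
    [[4,4,0],[0,0,0],8],
    [[4,4,0],[0,0,0],8],
    [[4,4,0],[0,0,0],8],
    [[4,4,0],[0,0,0],8],
    [[4,4,0],[0,0,0],8],
    [[0,0,0],[0,0,0],8]
  ]
}}

```text
clock: 23.0
position: [387.1, -45.6, 240.3]
ee_rot: [-0.696, 0.718, -0.0, 0.001]
contact_force: [0.2, -0.4, 0.2]
gripper_width: 79.9
```

Run:
```python
from h import *
from scipy.optimize import minimize
plan()
im=snap("scene","pics/scene13.png")
cv2.imwrite("pics/scene13c.png",cv2.resize(im[130:270,280:440,::-1],None,fx=4,fy=4,interpolation=cv2.INTER_CUBIC))
im=snap("top","pics/top13.png")
cv2.imwrite("pics/top13c.png",cv2.resize(im[130:260,210:450,::-1],None,fx=3.3,fy=3.3,interpolation=cv2.INTER_CUBIC))
M={n:masks(cv2.imread(f"pics/{n}13.png")[:,:,::-1].copy())['orange'] for n in("top","scene")}
K=4
for n in M:
    def cost(p):
        c=proj(n,[[596,150,116]])[0].astype(int); full=np.zeros((400*K,640*K),np.uint8)
        cv2.fillConvexPoly(full,cv2.convexHull(((proj(n,box([p[0],p[1],116],p[2],[80,16,24]))+.5)*K).round().astype(np.int32)),1)
        f=cv2.resize(full.astype(np.float32),(640,400),interpolation=cv2.INTER_AREA)
        s=np.s_[c[1]-20:c[1]+20,c[0]-20:c[0]+20]; return ((f-M[n])[s]**2).sum()
    r=minimize(cost,[596,150,1.54],method="Nelder-Mead",options=dict(initial_simplex=[[596,150,1.54],[601,150,1.54],[596,155,1.54],[596,150,1.7]],xatol=.05)); print(n,r.x[:2].round(1),np.degrees(r.x[2]).round(1),r.fun)
```

```text
t 23.0 pos [387.1 -45.6 240.3] head_y 178.2 tiltz [ 1.8e-03  8.0e-04 -1.0e+00] F [ 0.2 -0.4  0.2] w 79.9 j [ 0.3  -0.04 -0.5  -0.   -1.11 -0.34]
top [597.7 148.8] 90.7 54.1015625
scene [594.7 147. ] 93.7 34.74609375
```

View pics/scene13c.png

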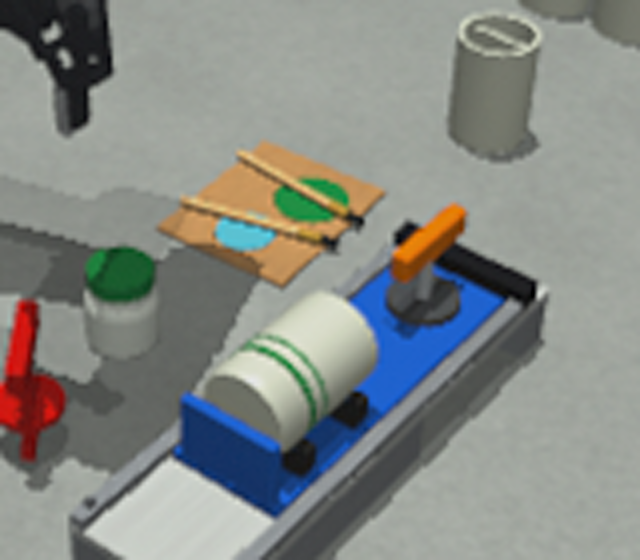

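View pics/top13c.png

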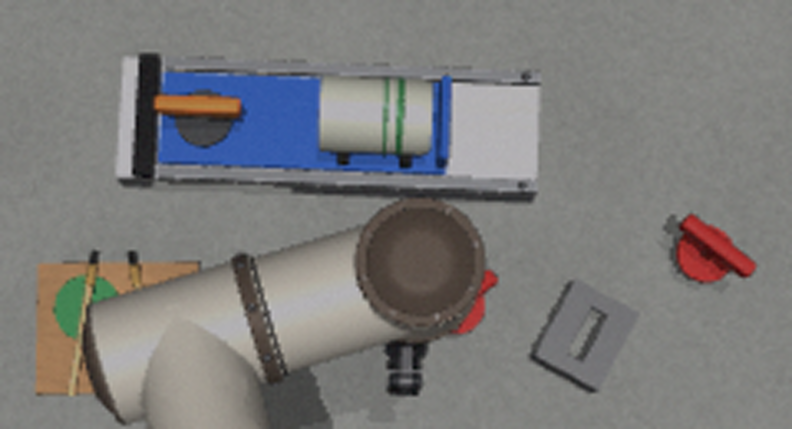

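```bash
python3 -c "
from bench import arm
print(arm.job_done())"
```

```text
the job is handed in; nothing more can be done
None
```

The sled is home against the black stop. The orange T-key is down through its slot, turned a quarter turn and let go, and I handed the job in at about 23 s.

- **Sled:** I pushed it with shut fingers until it stopped moving and the force rose from about 3 N to 16 N. The last pictures show no gap between the sled and the stop.
- **Key:** It went through the slot with no noticeable resistance. Its collar met the sled at a tool height of 98.5 mm, which matches the height worked out beforehand. I then turned it 90°, with about 5 N of side force during the turn.
- **After letting go:** The last pictures show the key upright with its collar on the sled. The handle lies along the track, and the gripper is well clear.
- **Other objects:** The jar and the left holder look unmoved in the last scene picture, though the arm hides the jar in the last top picture. I did not look at the right holder again after the early pictures; it is at the edge of the work area and the arm stayed away from it.
- **Disagreement:** The two cameras differ on the key's final pose. The top camera gives (598, 149) mm at 90.7° and the scene camera gives (595, 147) mm at 93.7°. The handle fit was coarse, and the tool's own heading change was 90.0°.

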